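# Lock the carriage with its linch pin

### The job

Lock the small sliding carriage on the bench: pick up the linch pin with its ring folded back, push it from the front through the hole of the bracket and of the carriage's drawbar until its shoulder is fully home against the bracket, feeling your way gently because the drawbar's hole may not be quite in line. Then flip the sprung ring over so that it snaps down over the end of the pin, and let go. Do not force the pin, and leave the other things where they are.

Things in the scene. Friction and masses are not known exactly. Their poses are not given: they have to be found in the camera images.
- pin_grip (a point): Middle of the grip block of the loose steel linch pin (about 0.27 kg) lying on a thin white sheet (2 mm): block 32 mm along the pin, 16 mm wide, 26 mm high; take it by the two faces 16 mm apart (across y). x points along the pin's axis, which runs through this point, to its tip; z up. Its underside is 13 mm below, the pivot of the ring (along y) 22 mm behind.
- pin_shoulder (a point): Centre of the pin's shoulder, the front face of the 4 mm collar (22 mm wide, 26 mm high), on the pin's axis 20 mm ahead of pin_grip; same axes. From here a square shank 10 x 10 mm runs 42 mm ahead, its last 14 mm tapered to 3 mm.
- socket (a point): Centre of the mouth of the square hole in the front of the steel bracket on the bench, 60 mm above the table. x points into the hole (level, away from the robot), z up. Along x: front cheek 0 to 8 mm, drawbar 9.5 to 18.5 mm, rear cheek 20 to 28 mm, each with an 11.3 mm square hole. Home, the shoulder touches the front cheek and the tip stands 14 mm out of the rear one.
- bracket: Fixed bracket with sliding carriage; origin on the table below the hole's mouth, axes as socket's. The drawbar stands 2 to 4 mm out of line along +y (not measured) and resists with about 8 N; the pin's taper draws it into line under a steady push of 5 to 25 N. Never over 60 N between pin and bracket.
- bracket_top (a point): Top of the front cheek, 13 mm above the hole's centre and 4 mm behind its mouth; cheeks 50 mm wide. The drawbar is 22 mm high. Carriage and rods lie to the right, 55 to 125 mm along -y, at most 11 mm above the hole's centre; the base plate, 8 mm thick, reaches 29 mm to the front of the mouth.
- ring_bar (a point): Middle of the ring's cross-bar, a free roller 8 mm thick, 42 mm long along the pin's y, 90 mm from the pivot, between 5 mm wires 48 mm apart. Folded back it lies 69 mm behind and 58 mm above the pivot. It swings up, over and forwards in the pin's upright x-z plane; closed, it lies on the pin's axis 90 mm ahead of the pivot, its centre 6 mm past the pin's tip; the arched wires clear the bracket.
- ring (a joint): Angle of the ring about its pivot, rad: 0 = folded back on its stop (start), 2.44 = closed, bar in front of the pin's tip (stop). A spring pulls it back towards 0 (1 to 2 N at the bar) until about 1.99; past that it snaps to 2.44 by itself and stays.
- linch_pin: The whole linch pin with its ring; origin on the underside of its grip block, 13 mm below pin_grip, same axes.
- driver_b: Bystander: dark screwdriver, 156 mm long, lying on the table.
- tweezers_a: Bystander: steel tweezers, 120 mm long, lying on the table.
- pen_blue: Bystander: pen, 140 mm long, lying on the table.
- flux_jar: Bystander: low round white jar, 46 mm across, 22 mm high.
- power_bank: Bystander: dark rounded block, 64 x 90 x 25 mm.

How it is judged (in metres and radians):
On the way, in this order (a step that is already met when the one before it is completed fails the run):
1. the pin is pushed fully home through bracket and drawbar while its ring is still folded back (x of pin_shoulder in the frame of socket between -0.002 and 0.003 m and y of pin_shoulder in the frame of socket between -0.003 and 0.003 m and z of pin_shoulder in the frame of socket between -0.004 and 0.004 m and angle between the x axis of pin_shoulder and the x axis of socket, either way round below 0.12 rad and value of joint ring below 0.5 rad), for 0.1 s.
2. the ring is flipped over the pin's end with the pin still home (x of pin_shoulder in the frame of socket between -0.002 and 0.003 m and y of pin_shoulder in the frame of socket between -0.003 and 0.003 m and z of pin_shoulder in the frame of socket between -0.004 and 0.004 m and angle between the x axis of pin_shoulder and the x axis of socket, either way round below 0.12 rad and value of joint ring above 2.3 rad), for 0.2 s.
At the end, for the whole second after the job is handed in: The pin is through bracket and drawbar from the front: shoulder within 2 mm of the bracket's face, 3 mm sideways and 4 mm in height of the hole's centre, 0.12 rad of its direction; ring snapped shut (above 2.3 rad); pin at rest, released (all of step 2 and linear speed of linch_pin below 0.02 m/s and contact force between the fingers and linch_pin below 0.1 N); the robot touches nothing.
It fails at once if the pin is forced: more than 60 N between pin and bracket (contact force between linch_pin and bracket above 60 N).
It fails at once if a bystander is moved by more than 30 mm (distance of any of driver_b, tweezers_a, pen_blue, flux_jar, power_bank from where it was at the start of the episode above 0.03 m).
It also fails if it takes over 72 s, if anything falls off the work surface, if the arm or the gripper's body presses on something with over 40 N, if the wrist force passes 120 N, or if a joint passes its speed limit or range.

### The arm

A 6-joint arm with a two-finger parallel gripper is mounted at the origin on a cart in front of the work surface, level with it; the furniture and walls round the work are solid. World frame = base frame: x ahead of the robot, y to its left, z up, the work surface at z = 0. Lengths are in mm, angles in degrees, forces in N, time in s.
With the tool pointing down it reaches from about 350 to 850 mm from the base axis. Payload 8.1 kg.
Tool frame: the origin (TCP) lies at the very end of the fingers, on their centre line; the grasp point (between the pads) lies 19 mm behind it; z points along the fingers, y is the line along which they close (so a half turn about z gives the same grasp; the last joint's range is limited). The gripper opens to 85 mm and grips with 20 to 120 N. Pads are 22 mm wide; open, the fingers measure 114 mm over their backs; the gripper's body (76 mm by 85 mm) begins 54 mm behind the grasp point. The pads swing forward as they close: fully open they stand 13 mm farther back than shut.
Start: joints at [-73.362, 7.471, 85.268, -0, 87.261, -4.893], TCP at [220.23, -558.125, 231.292] pointing down, gripper open.
Joint ranges: [-169.43, 169.43], [-51.17, 129.36], [1.28, 143.12], [-76.62, 256.62], [0, 156.53], [-152.29, 152.29]. Speed limits (degrees/s): [136.94, 136.94, 159.86, 180, 180, 180].

### API

Orientations are given as [roll, pitch, yaw] about the fixed x, y, z axes, in that order (R = Rz(yaw) Ry(pitch) Rx(roll)).
In Python, from bench import sense, eyes, job, models gives the robot as it stands. The module is installed in compiled form; this text tells all that it offers.
- The arm moves only by the tool apply_moves, never from a script. Its argument "rows" is a list of rows, each a list of 6 numbers: the shift along the tool's x, y, z in mm, then the turn, a rotation vector about the tool's x, y, z in rad. In form: [[dx, dy, dz, rx, ry, rz], ...]. A call has exactly 5 rows; each row shifts and turns the commanded pose from where the row before left it, along the tool's axes as they then stand; what a row does not reach is not made up. A row lasts 1/8 s, in which the tool goes at most 62.5 mm and 10.7 degrees, less where a joint would pass 70% of its speed; a pose out of reach is approached as far as the arm can. A call is refused whole if a number of a shift passes 62.5 or a number of a turn 0.188, either way. A call with a gripper value outside its range is refused whole. "fingers" is the finger opening in mm, from 0 to 85.4, set as the call begins (left out, the last holds). The fingers move at their own pace and stop on an object; "grip_force" is the grip in N (left out, the last holds). Time passes only in rows, so rows that do not move let the fingers close, or fill a call up. It gives the time, the measured TCP pose, the force, the opening and the grip force at its end, in the units of the state.
- sense(): the state, without advancing time (a new reading comes with each control period).
- eyes.snapshot(name): name is "scene" or "top" or "wrist"; returns (picture, depth): 384x512x3 uint8, red, green, blue; 384x512 float32, mm along the optical axis (not along the pixel's ray), 0 where there is no reading.
- eyes.get_calibration(name): a dict with "intrinsics" (3x3 intrinsics, pixels), "R" (3x3) and "t" (3): a world point X has camera coordinates R X + t; the wrist camera has in their place "mount" (4x4, takes a point from camera to tool coordinates, whose origin is the TCP and whose axes are the flange's). Camera axes: x right, y down, z forward; pixel columns grow to the right and rows downward; lengths in mm; the calibration is good to about 2 mm. A picture is of the moment at which its call begins: read the wrist's pose just before it. get_calibration takes no time and is no camera call.
- job.hand_in(): hands the job in; it is judged then, once.
Trained networks look in the newest picture that a camera, given by its name, has taken for a name from the list of things; names that differ only in an ending like _2 or _b are one class to them, and where a whole thing is asked for, a point or a joint stands for the part that bears it (a point fixed in the world has none). Each returns a list of dicts, best first, with "confidence" (0 to 1); they miss things now and then, are a little off and sometimes report something else, mostly with a low value. They report only what shows in the picture. A call takes as long as a camera call.
- models.boxes_of(name, camera): "xyz" ([x, y, z] in mm, in world coordinates, good to about 4 mm: the middle of the surface that is visible of it).
- models.cut_out(name, camera): "pixels" (384x512 bool, what is visible of it).
- models.place_of(name, camera): "xyz" ([x, y, z] in mm, in world coordinates, good to about 4 mm: a listed point, or the origin of a listed thing).
The state is a dict: "time": time; "joint_pos": joint angles; "qd": joint speeds; "joint_efforts": joint torques, N m; "tool_pos": TCP position; "tcp_rot": TCP orientation; "ft_force": force on the tool from outside, world axes, zero at the start; "wrist_torque": the same for the moment, N m; "finger_gap": finger opening in mm; "grip_force": force on a finger pad.
Only numpy, scipy, OpenCV 4.12 (cv2) and the standard library are available. Lean on these libraries where they do the work, as an engineer would, in place of code of your own. Each camera call takes 0.05 s, during which the arm holds its last target. There are 200 camera calls.

## Working session

There is one attempt and no reset: what is moved stays moved. The work goes in short steps, Python scripts to look and compute and a tool call to move; the robot and the scene stay as the last step left them, time stands still between calls to the robot, and variables do not carry over. Pictures are saved under pics/ and viewed, at most 12 in all, crops included, and the job is handed in when it is done.

Besides the shell and the picture viewer there is one more tool, called after "Request:" as name(argument=value, ...), one argument or row to a line, values as JSON. apply_moves: Moves the arm, as the interface text tells. Its arguments: {"type":"object","properties":{"rows":{"type":"array"},"fingers":{"type":"number"},"grip_force":{"type":"number"}},"required":["rows"]}

```bash
mkdir -p pics; cat > h.py <<'E'
import numpy as np, cv2
from bench import sense, eyes, job, models
from scipy.spatial.transform import Rotation as Ro
def T():
    s=sense(); M=np.eye(4); M[:3,:3]=Ro.from_euler('xyz',s['tcp_rot'],degrees=True).as_matrix(); M[:3,3]=s['tool_pos']; return M
def cam(n):
    c=eyes.get_calibration(n); K=np.array(c['intrinsics'])
    if 'mount' in c: W=T()@np.array(c['mount'])
    else:
        W=np.eye(4); R=np.array(c['R']); W[:3,:3]=R.T; W[:3,3]=-R.T@np.array(c['t'])
    return K,W
def snap(n,f=None):
    K,W=cam(n); im,d=eyes.snapshot(n)
    if f: cv2.imwrite(f'pics/{f}.png',im[:,:,::-1])
    return im,d,K,W
def cloud(d,K,W,m=None):
    v,u=np.nonzero((d>0)&(m if m is not None else True)); z=d[v,u]
    P=np.c_[(u-K[0,2])/K[0,0]*z,(v-K[1,2])/K[1,1]*z,z]
    return P@W[:3,:3].T+W[:3,3],u,v
E
python3 - <<'E'
from h import *
s=sense(); print({k:np.round(v,2) for k,v in s.items()})
for c in ['scene','top']:
    snap(c,c)
    for n in ['pin_grip','pin_shoulder','socket','bracket','bracket_top','ring_bar','linch_pin','driver_b','tweezers_a','pen_blue','flux_jar','power_bank']:
        r=models.place_of(n,c); print(c,n,[(np.round(x['xyz']),round(x['confidence'],2)) for x in r[:2]])
a=np.hstack([cv2.imread('pics/scene.png'),cv2.imread('pics/top.png')])
E
```

```text
{'time': np.float64(0.0), 'joint_pos': array([-73.36,   7.52,  85.33,  -0.  ,  87.26,  -4.89]), 'qd': array([ 0.01, -0.04, -0.09, -0.01, -0.06,  0.06]), 'joint_efforts': array([ 0.000e+00, -5.694e+01, -5.006e+01, -0.000e+00,  1.000e-02,
        0.000e+00]), 'tool_pos': array([ 220.07, -557.59,  230.23]), 'tcp_rot': array([-1.7989e+02, -1.0000e-02,  2.1530e+01]), 'ft_force': array([0.92, 0.07, 0.45]), 'wrist_torque': array([-0.01, -0.03,  0.02]), 'grip_force': np.float64(0.0), 'finger_gap': np.float64(85.53)}
scene pin_grip []
scene pin_shoulder []
scene socket [(array([603., 165.,  58.]), 0.65)]
scene bracket [(array([604., 162.,   4.]), 0.91), (array([ 366., -124.,   -0.]), 0.58)]
scene bracket_top [(array([605., 169.,  76.]), 0.57)]
scene ring_bar []
scene linch_pin []
scene driver_b [(array([349.,  69.,  -2.]), 0.5)]
scene tweezers_a [(array([441.,  -5.,   1.]), 0.61)]
scene pen_blue [(array([ 365., -123.,    0.]), 0.43)]
scene flux_jar [(array([ 645., -102.,   -0.]), 0.47)]
scene power_bank [(array([ 456., -264.,    3.]), 0.58), (array([ 366., -119.,   -1.]), 0.23)]
top pin_grip [(array([417., 351.,  14.]), 0.73)]
top pin_shoulder [(array([440., 357.,  15.]), 0.56)]
top socket [(array([602., 165.,  58.]), 0.98)]
top bracket [(array([598., 165.,   2.]), 0.96)]
top bracket_top [(array([607., 164.,  71.]), 0.67), (array([421., 348.,   3.]), 0.64)]
top ring_bar [(array([338., 310.,  74.]), 0.51)]
top linch_pin []
top driver_b [(array([354.,  67.,   2.]), 0.46)]
top tweezers_a [(array([ 645., -100.,    1.]), 0.62), (array([437.,  -4.,   1.]), 0.48)]
top pen_blue [(array([ 367., -126.,   -0.]), 0.52), (array([437.,  -4.,   1.]), 0.17)]
top flux_jar [(array([ 645., -102.,    2.]), 0.5)]
top power_bank [(array([ 454., -263.,   -3.]), 0.76)]
```

View pics/scene.png

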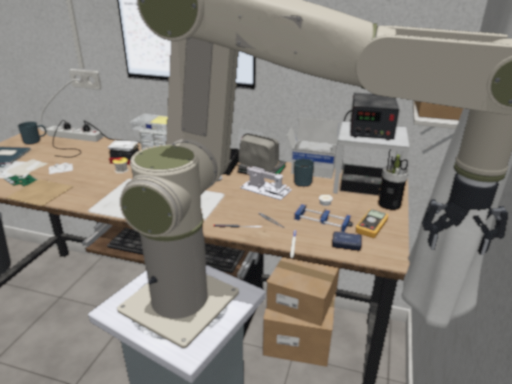

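View pics/top.png

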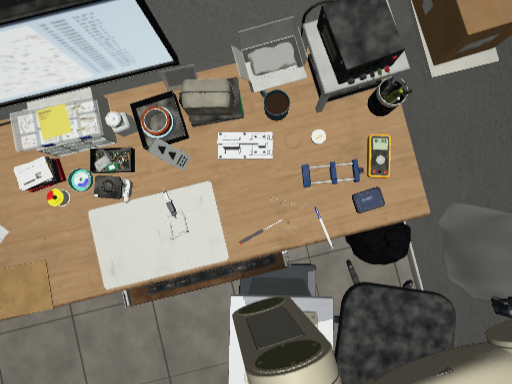

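Scene view: the bracket is at about (268,182) and the sheet is mostly hidden by the arm. Top view: the bracket is at (245,145). The pin is on the white sheet at (170,203) with its tip pointing up-left, and its ring is at (178,225). I'll move closer for the wrist views.

Request:
apply_moves(
  rows=[
    [39, -28, -8, 0, 0, 0],
    [39, -28, -8, 0, 0, 0],
    [39, -28, -8, 0, 0, 0],
    [39, -28, -8, 0, 0, 0],
    [39, -28, -8, 0, 0, 0],
  ],
)

```text
time: 1.92
tool_pos: [350.9, -355.0, 271.7]
tcp_rot: [180.0, -0.0, 21.5]
ft_force: [0.5, -0.6, -0.1]
finger_gap: 85.6
grip_force: 0.0
```

Request:
apply_moves(
  rows=[
    [39, -28, -8, 0, 0, 0],
    [39, -28, -8, 0, 0, 0],
    [39, -28, -8, 0, 0, 0],
    [39, -28, -8, 0, 0, 0],
    [39, -28, -8, 0, 0, 0],
  ],
)

```text
time: 2.55
tool_pos: [480.9, -153.1, 311.8]
tcp_rot: [180.0, -0.0, 21.5]
ft_force: [-0.5, -0.4, 0.5]
finger_gap: 85.3
grip_force: 0.0
```

```bash
python3 - <<'E'
from h import *
print(np.round(np.array(eyes.get_calibration('wrist')['mount']),3)); print(np.array(eyes.get_calibration('wrist')['intrinsics'])); s=sense(); print(s['tool_pos'],s['tcp_rot'],s['joint_pos'])
# target: bracket view in tool coordinates
M=T(); print(M[:3,:3].T@(np.array([600,165,300])-M[:3,3]))
E
```

```text
[[-0.00000e+00 -9.63000e-01 -2.69000e-01  6.82530e+01]
 [ 1.00000e+00 -0.00000e+00  0.00000e+00 -1.62000e-01]
 [-1.00000e-03 -2.69000e-01  9.63000e-01 -1.41505e+02]
 [ 0.00000e+00  0.00000e+00  0.00000e+00  1.00000e+00]]
[[271.55746285   0.         251.16732599]
 [  0.         271.55746285 189.14092675]
 [  0.           0.           1.        ]]
[ 480.93936966 -153.11432776  311.79821702] [ 1.79971057e+02 -2.35782916e-02  2.15302529e+01] [-2.34790948e+01 -8.55285951e+00  9.28698651e+01 -3.80594183e-03
  9.56458555e+01  4.49902826e+01]
[ 227.49372798 -252.22917997   11.76442303]
```

Request:
apply_moves(
  rows=[
    [36, -42, 12, 0, 0, 0],
    [36, -42, 12, 0, 0, 0],
    [36, -42, 12, 0, 0, 0],
    [36, -42, 12, 0, 0, 0],
    [30, -42, 12, 0, 0, 0],
  ],
)

```text
time: 3.18
tool_pos: [565.5, 106.6, 251.0]
tcp_rot: [180.0, -0.0, 21.5]
ft_force: [0.1, -0.2, 0.2]
finger_gap: 85.6
grip_force: 0.0
```

Request:
apply_moves(
  rows=[
    [16, -40, 12, 0, 0, 0],
    [0, 0, 12, 0, 0, 0],
    [0, 0, 12, 0, 0, 0],
    [0, 0, 0, 0, 0, 0],
    [0, 0, 0, 0, 0, 0],
  ],
)

```text
time: 3.8
tool_pos: [565.6, 146.7, 215.8]
tcp_rot: [180.0, -0.0, 21.4]
ft_force: [0.5, 0.1, 0.7]
finger_gap: 85.4
grip_force: 0.0
```

```bash
python3 - <<'E'
from h import *
im,d,K,W=snap('wrist','w1')
s=sense(); print(s['tool_pos'],s['tcp_rot'])
for n in ['socket','bracket','bracket_top']:
    r=models.place_of(n,'wrist'); print(n,[(np.round(x['xyz'],1),round(x['confidence'],2)) for x in r[:2]])
P,u,v=cloud(d,K,W); np.savez('w1.npz',P=P,u=u,v=v)
E
```

```text
[565.7107414  146.85311087 216.12007252] [ 1.79983577e+02 -6.56374614e-02  2.14478433e+01]
socket [(array([600.5, 164.9,  63.2]), 0.88)]
bracket [(array([603.3, 166.1,  -1.1]), 0.82)]
bracket_top [(array([605.3, 165.4,  71.9]), 0.71), (array([599.8, 165.4,  -2.4]), 0.33)]
```

View pics/w1.png

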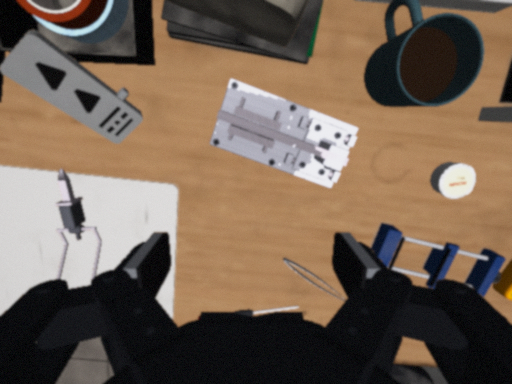

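Wrist view 1: the white bracket with its carriage spans (215-355, 80-185), with the base plate's long edge tilted about 20° clockwise. The pin is at (70,205), tip up at (62,175), with its ring below it at (60-100, 230-280). Now I'll measure the yaws from the depth.

```bash
python3 - <<'E'
from h import *
D=np.load('w1.npz'); P,u,v=D['P'],D['u'],D['v']
def box(m,t):
    q=P[m]; 
    if len(q)<5: return
    (c,sz,a)=cv2.minAreaRect(q[:,:2].astype(np.float32)); print(t,len(q),np.round(c,1),np.round(sz,1),round(a,1),'z',np.round(np.percentile(q[:,2],[5,50,95]),1))
B=(abs(P[:,0]-600)<90)&(P[:,1]>30)&(P[:,1]<215)
box(B&(P[:,2]>4)&(P[:,2]<12),'base')
for a,b in [(12,30),(30,50),(50,64),(64,69),(69,80)]: box(B&(P[:,2]>a)&(P[:,2]<b),(a,b))
# finer map of the heights along the bracket
m=B&(P[:,2]>15); q=P[m]
x0,y0=580,90
for x in range(570,650,4):
    print(x,' '.join('%3d'%np.median(q[(abs(q[:,0]-x)<2)&(abs(q[:,1]-y)<2.5)][:,2]) if ((abs(q[:,0]-x)<2)&(abs(q[:,1]-y)<2.5)).any() else ' . ' for y in range(200,20,-5)))
E
```

```text
base 4717 [633.6 125.6] [116.5 175. ] 1.2 z [5.7 7.  8.6]
(12, 30) 1958 [618.6 113.5] [ 65.9 148.3] 1.1 z [17.  22.9 26. ]
(30, 50) 73 [619.3 133.7] [107.4  23.5] 90.0 z [31.5 43.6 49.3]
(50, 64) 140 [620.7 134. ] [136.5  25.9] 87.0 z [51.2 57.4 62.9]
(64, 69) 174 [618.1 130.8] [ 23.9 145.4] 1.1 z [65.3 68.6 69. ]
(69, 80) 2145 [617.9 130.5] [ 28.  146.1] 1.3 z [69.2 70.6 72.8]
570  .   .  294 295 300 304 295 295 295 288  .   .   .   .   .   .   .   .   .  244 288  .   .   .   .   .   .   .   .   .   .   .   .   .   .   . 
574  .   .   .   .  304 306 304 299 301 302 302 292  .   .   .   .   .   .  294 246 286 281 277  .   .   .   .   .   .   .   .   .   .   .   .   . 
578  .   .   .   .   .  315 313 313 315 308 303 302 296 289  .   .   .  295 295 247 282 279 286 287  .   .   .   .   .   .   .   .   .   .   .   . 
582  .   .   .   .   .   .   .  315 315  .   .  315 297 294 293  .   .  295 261 250 279 280 282 288 286 284  .   .   .   .   .   .   .   .   .   . 
586  .   .   .   .   .   .   .   .   .   .   .  315 313 303 312 309 309 295 255 265 279 280 283 284 284 283  22  23  22  22  . 
[... 1539 characters left out ...]
2  72  72  71  71  .   .   .   .   .   .   .   23  23  23  22  52  69  69  69  69  22  .   .   .   .   .   . 
634  .   .   24  24  .   .   .   .   .   .   .   21  24  .   .   .   .   .   19  18  22  22  23  23  22  23  22  23  22  22  .   .   .   .   .   . 
638  .   .   25  25  .   .   .   .   .   .   .   23  24  .   .   .   .   .   19  20  22  23  23  22  22  23  23  23  23  23  19  19  19  .   .   . 
642  .   .   25  24  .   .   .   .   .   .   .   23  25  .   .   .   .   .   19  19  21  23  26  23  22  22  23  26  23  22  16  19  19  .   .   . 
646  .   .   .   .   .   .   .   .   .   .   .   .   .   .   .   .   .   .   19  20  22  23  25  23  23  23  23  26  22  22  17  19  19  .   .   .
```

```bash
python3 -c "
import cv2
a=cv2.imread('pics/w1.png')[70:195,200:365]; cv2.imwrite('pics/w1c.png',cv2.resize(a,None,fx=4,fy=4,interpolation=cv2.INTER_CUBIC))"
```

```text
(no output)
```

View pics/w1c.png

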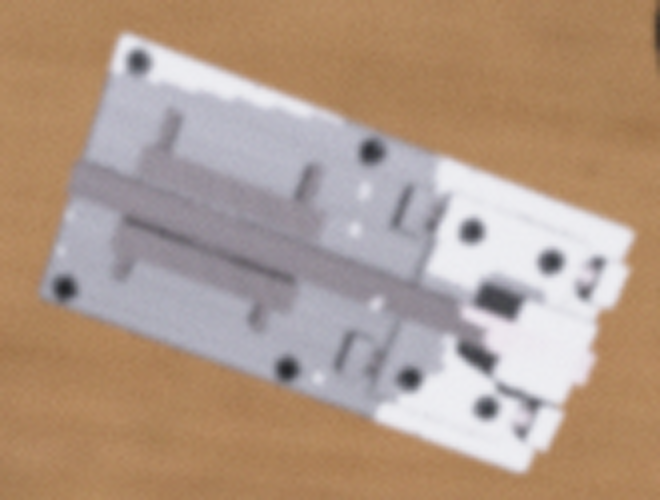

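Bracket crop: the cheeks and drawbar are at about (80-300, 110-340) and the carriage is to the right. Cheek tops measure about 72 mm, with yaw near 1.2°. I'll go over the pin next.

Request:
apply_moves(
  rows=[
    [-16, -49, 6, 0, 0, 0],
    [-16, -49, 6, 0, 0, 0],
    [-16, -49, 6, 0, 0, 0],
    [-16, -49, 6, 0, 0, 0],
    [-16, -49, 6, 0, 0, 0],
  ],
)

```text
time: 4.62
tool_pos: [400.0, 347.5, 185.7]
tcp_rot: [-180.0, -0.1, 21.5]
ft_force: [0.7, 1.1, -0.5]
finger_gap: 85.6
grip_force: 0.0
```

Request:
apply_moves(
  rows=[
    [0, 0, 0, 0, 0, 0],
    [0, 0, 0, 0, 0, 0],
    [0, 0, 0, 0, 0, 0],
    [0, 0, 0, 0, 0, 0],
    [0, 0, 0, 0, 0, 0],
  ],
)

```text
time: 5.25
tool_pos: [401.5, 345.8, 185.4]
tcp_rot: [-180.0, -0.0, 21.5]
ft_force: [-0.3, -0.2, -0.1]
finger_gap: 85.4
grip_force: 0.0
```

```bash
python3 - <<'E'
from h import *
im,d,K,W=snap('wrist','w2')
s=sense(); print(s['tool_pos'],s['tcp_rot'])
for n in ['pin_grip','pin_shoulder','ring_bar','linch_pin']:
    r=models.place_of(n,'wrist'); print(n,[(np.round(x['xyz'],1),round(x['confidence'],2)) for x in r[:2]])
P,u,v=cloud(d,K,W); np.savez('w2.npz',P=P,u=u,v=v)
B=(abs(P[:,0]-410)<120)&(abs(P[:,1]-350)<70)&(P[:,2]<100)
def box(m,t):
    q=P[m]
    if len(q)<5: return
    (c,sz,a)=cv2.minAreaRect(q[:,:2].astype(np.float32)); print(t,len(q),np.round(c,1),np.round(sz,1),round(a,1),'z',np.round(np.percentile(q[:,2],[5,50,95]),1))
for a,b in [(-3,6),(7,12),(12,18),(18,24),(24,32),(32,50),(50,85)]: box(B&(P[:,2]>a)&(P[:,2]<b),(a,b))
q=P[B&(P[:,2]>8)]
for x in range(320,490,4):
    print(x,' '.join('%3d'%np.median(q[(abs(q[:,0]-x)<2)&(abs(q[:,1]-y)<2)][:,2]) if ((abs(q[:,0]-x)<2)&(abs(q[:,1]-y)<2)).any() else ' . ' for y in range(400,280,-4)))
E
```

```text
[401.32740379 345.89515669 185.34391335] [-1.79999600e+02 -4.75488756e-03  2.14755835e+01]
pin_grip [(array([417. , 347.4,  18.5]), 0.64), (array([335.8, 307.7,  71.9]), 0.41)]
pin_shoulder [(array([436.6, 358.8,  19.7]), 0.73)]
ring_bar [(array([338.8, 309.2,  71.5]), 0.56)]
linch_pin [(array([423. , 348.5,   2.9]), 0.76)]
(-3, 6) 20899 [410. 350.] [140. 240.] 90.0 z [-1.4  0.6  2.1]
(7, 12) 68 [406.6 341.6] [69.3 52.9] 25.1 z [ 8.5 10.8 11.8]
(12, 18) 382 [422.3 348.9] [117.5  53.2] 24.8 z [12.4 16.  17.7]
(18, 24) 429 [417.3 341. ] [117.   52.5] 20.3 z [18.2 19.3 22.1]
(24, 32) 559 [395.4 336.4] [94.  52.8] 25.4 z [25.3 27.  29.5]
(32, 50) 190 [346.2 313.2] [22.1 52.9] 24.6 z [33.  40.5 48.3]
(50, 85) 433 [338.2 309.6] [ 7.9 52.6] 25.1 z [57.6 74.7 76.6]
320  .   .   .   .   .   .   .   .   .   .   .   .   .   .   .   .   .   .   .   .   .   .   .   .   .   .   .   .   .   . 
324  .   .   .   .   .   .   .   .   .   .   .   .   .   .   .   .   .   57  .   .   .   .   .   .   .   .   .   .   .   . 
328  .   .   .   .   .   .   .   .   .   .   .   .   .   .   .   .   .   61  73  75 
[... 4298 characters left out ...]
9  .   .   .   .   .   .   .   .   .   .   .   .   .   .   .   .   .   .   .   . 
472  .   .   .   .   .   .   16  16  16  .   .   .   .   .   .   .   .   .   .   .   .   .   .   .   .   .   .   .   .   . 
476  .   .   .   .   .   .   15  15  .   .   .   .   .   .   .   .   .   .   .   .   .   .   .   .   .   .   .   .   .   . 
480  .   .   .   .   .   .   .   .   .   .   .   .   .   .   .   .   .   .   .   .   .   .   .   .   .   .   .   .   .   . 
484  .   .   .   .   .   .   .   .   .   .   .   .   .   .   .   .   .   .   .   .   .   .   .   .   .   .   .   .   .   . 
488  .   .   .   .   .   .   .   .   .   .   .   .   .   .   .   .   .   .   .   .   .   .   .   .   .   .   .   .   .   .
```

View pics/w2.png

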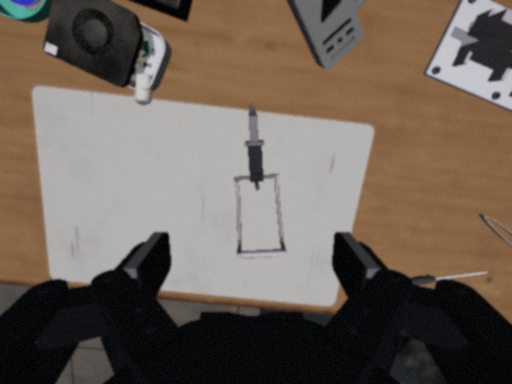

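Wrist view 2: the pin's tip is at (252,105), the collar at (255,143), the block at (256,160), and the ring's bar at (262,252). Nothing is near the pin. I'll fit both poses more precisely.

```bash
cat > fit.py <<'E'
from h import *
D=np.load('w2.npz'); P=D['P']
B=(abs(P[:,0]-410)<120)&(abs(P[:,1]-350)<70)&(P[:,2]<100)
ring=P[B&(P[:,2]>50)]; 
top=P[B&(P[:,2]>24)&(P[:,0]>400)]; sh=P[B&(P[:,2]>14)&(P[:,2]<21)&(P[:,0]>445)]
pts=np.r_[top,sh][:,:2].astype(np.float32)
vx,vy,cx,cy=cv2.fitLine(pts,cv2.DIST_HUBER,0,.01,.01).ravel(); yaw=np.degrees(np.arctan2(vy,vx)); print('yaw axis',yaw)
for yw in [yaw,25]:
    c,s=np.cos(np.radians(yw)),np.sin(np.radians(yw))
    f=lambda q:np.c_[(q[:,0]-417)*c+(q[:,1]-348)*s,-(q[:,0]-417)*s+(q[:,1]-348)*c]
    a=f(top);b=f(sh);r=f(ring)
    pc=lambda q:np.round(np.percentile(q,[1,50,99],axis=0).T.ravel(),1)
    print('top',pc(a),'shank',pc(b),'ring',pc(r)); print('blk body',pc(a[a[:,0]<12]),'collar',pc(a[a[:,0]>17]))
D=np.load('w1.npz'); P=D['P']
B=(P[:,0]>590)&(P[:,0]<645)&(P[:,1]>130)&(P[:,1]<198)&(P[:,2]>70.5)&(P[:,2]<76)
for nm,m in [('front',B&(P[:,0]<611)),('rear',B&(P[:,0]>625))]:
    q=P[m]; (ce,sz,a)=cv2.minAreaRect(q[:,:2].astype(np.float32)); print(nm,len(q),np.round(ce,1),np.round(sz,1),a,np.round(np.percentile(q,[1,50,99],axis=0).T.ravel(),1))
m=(P[:,2]>66)&(P[:,2]<71)&(P[:,0]>608)&(P[:,0]<630)&(P[:,1]>60)&(P[:,1]<205); q=P[m]
print(np.degrees(np.arctan2(*cv2.fitLine(q[:,:2].astype(np.float32),cv2.DIST_HUBER,0,.01,.01).ravel()[[0,1]])))
E
python3 fit.py
```

```text
yaw axis 25.156425
top [-12.6   6.4  22.4 -10.7  -1.3   8. ] shank [29.4 44.9 63.4 -6.1 -1.4  3.6] ring [-91.4 -86.8 -84.1 -27.   -1.   24.1]
blk body [-12.8  -0.1  12.   -9.1  -1.3   6.5] collar [ 17.   20.1  22.5 -11.8  -1.3   9.1]
top [-12.5   6.4  22.4 -10.6  -1.3   8.1] shank [29.4 44.9 63.4 -6.  -1.3  3.7] ring [-91.4 -86.8 -84.  -27.2  -1.3  23.9]
blk body [-12.9  -0.   12.   -9.1  -1.3   6.6] collar [ 17.1  20.1  22.5 -11.7  -1.3   9.2]
front 363 [607.  163.2] [ 7.9 50. ] 0.7449015974998474 [603.  607.1 610.9 138.7 164.1 187.7  70.7  72.1  73.6]
rear 305 [628.2 163.6] [ 6.4 49.5] 0.36525222659111023 [625.1 628.1 631.3 139.3 162.8 188.   70.7  72.1  73.7]
178.68248
```

Request:
apply_moves(
  rows=[
    [18, 5, 20, 0, 0, -0.064],
    [0, 0, 45, 0, 0, 0],
    [0, 0, 45, 0, 0, 0],
    [0, 0, 35, 0, 0, 0],
    [0, 0, 10, 0, 0, 0],
  ],
  fingers=55,
)

```text
time: 6.12
tool_pos: [417.6, 347.0, 27.6]
tcp_rot: [180.0, 0.3, 25.2]
ft_force: [-0.4, -1.1, -0.4]
finger_gap: 55.1
grip_force: 0.0
```

Request:
apply_moves(
  rows=[
    [0, 0, 10, 0, 0, 0],
    [0, 0, 8, 0, 0, 0],
    [0, 0, 6, 0, 0, 0],
    [0, 0, 0, 0, 0, 0],
    [0, 0, 0, 0, 0, 0],
  ],
)

```text
time: 6.75
tool_pos: [419.8, 348.5, 6.8]
tcp_rot: [-180.0, -0.0, 25.2]
ft_force: [0.1, -1.2, 0.7]
finger_gap: 55.0
grip_force: 0.0
```

Request:
apply_moves(
  rows=[
    [0, 0, 0, 0, 0, 0],
    [0, 0, 0, 0, 0, 0],
    [0, 0, 0, 0, 0, 0],
    [0, 0, 0, 0, 0, 0],
    [0, 0, 0, 0, 0, 0],
  ],
  fingers=0,
  grip_force=70,
)

```text
time: 7.38
tool_pos: [419.8, 348.4, 6.7]
tcp_rot: [-180.0, -0.0, 25.2]
ft_force: [-0.5, -0.6, 6.0]
finger_gap: 14.5
grip_force: 69.2
```

Request:
apply_moves(
  rows=[
    [0, 0, -5, 0, 0, 0],
    [0, 0, -15, 0, 0, 0],
    [0, 0, -40, 0, 0, 0],
    [0, 0, -40, 0, 0, 0],
    [0, 0, -20, 0, 0, 0],
  ],
)

```text
time: 8.0
tool_pos: [420.6, 349.0, 130.0]
tcp_rot: [-180.0, -0.2, 25.2]
ft_force: [0.9, -0.2, -4.0]
finger_gap: 14.2
grip_force: 68.6
```

Request:
apply_moves(
  rows=[
    [1, 42, 0, 0, 0, 0],
    [1, 42, 0, 0, 0, 0],
    [1, 42, 0, 0, 0, 0],
    [1, 42, 0, 0, 0, 0],
    [1, 42, 0, 0, 0, 0],
  ],
)

```text
time: 8.62
tool_pos: [513.8, 159.1, 127.1]
tcp_rot: [180.0, -0.0, 25.2]
ft_force: [1.3, 0.6, -2.3]
finger_gap: 14.9
grip_force: 68.8
```

Request:
apply_moves(
  rows=[
    [0, 0, 0, 0, 0, 0.14],
    [0, 0, 10, 0, 0, 0.14],
    [0, 0, 20, 0, 0, 0.139],
    [0, 0, 20, 0, 0, 0],
    [0, 0, 0, 0, 0, 0],
  ],
)

```text
time: 9.25
tool_pos: [511.7, 160.0, 75.0]
tcp_rot: [180.0, 0.2, 1.2]
ft_force: [-0.2, -0.9, -2.7]
finger_gap: 14.4
grip_force: 68.9
```

```bash
python3 - <<'E'
from h import *
im,d,K,W=snap('wrist','w3')
s=sense(); print(s['tool_pos'],s['tcp_rot'],s['ft_force'])
for n in ['socket','bracket_top','pin_shoulder','pin_grip','ring_bar']:
    r=models.place_of(n,'wrist'); print(n,[(np.round(x['xyz'],1),round(x['confidence'],2)) for x in r[:2]])
P,u,v=cloud(d,K,W); np.savez('w3.npz',P=P,u=u,v=v,d=d,T=W)
E
```

```text
[512.74157512 160.24731521  76.25784925] [1.79984763e+02 8.79570265e-02 1.20588416e+00] [ 0.38485491 -0.72213564 -3.48924007]
socket [(array([602.2, 160.8,  59.8]), 0.85)]
bracket_top [(array([606.8, 167.4,  71.6]), 0.78), (array([512.5, 158. ,  74.3]), 0.23)]
pin_shoulder [(array([530.5, 166.6,  84.1]), 0.74)]
pin_grip [(array([507. , 155.5,  85.5]), 0.67), (array([515.2, 155.9,  71.2]), 0.19)]
ring_bar []
```

View pics/w3.png

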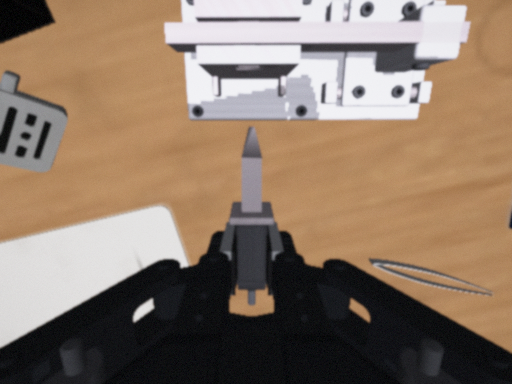

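Wrist view 3: the pin is held straight, tip at (251,128) and collar at (252,212). The front cheek spans columns 195-303 at rows 45-70. Next I'll work out the relative offsets.

```bash
python3 - <<'E'
from h import *
D=np.load('w3.npz'); P=D['P']
pc=lambda q:np.round(np.percentile(q,[1,50,99],axis=0).T.ravel(),1)
m=(P[:,0]>538)&(P[:,0]<590)&(abs(P[:,1]-162)<14)&(P[:,2]>60)&(P[:,2]<110); q=P[m]; print('shank',len(q),pc(q))
for x in range(540,588,5):
    k=q[abs(q[:,0]-x)<2.5]; 
    if len(k): print(x,len(k),np.round(np.percentile(k[:,1],[2,98]),1),np.round(np.percentile(k[:,1],[2,98]).mean(),2),np.round(np.median(k[:,2]),1))
m=(P[:,0]>500)&(P[:,0]<540)&(abs(P[:,1]-162)<16)&(P[:,2]>88)&(P[:,2]<115); print('block',pc(P[m]))
m=(P[:,0]>590)&(P[:,0]<612.5)&(abs(P[:,1]-163)<40)&(P[:,2]>70.3)&(P[:,2]<80); q=P[m]; print('cheek',len(q),pc(q)); print(cv2.minAreaRect(q[:,:2].astype(np.float32)))
m=(P[:,0]>590)&(P[:,0]<645)&(abs(P[:,1]-163)<40)&(P[:,2]>67)&(P[:,2]<80); q=P[m]; 
for x in range(596,640,2):
    k=q[abs(q[:,0]-x)<1]
    if len(k): print(x,len(k),np.round(np.percentile(k[:,1],[2,98]),1),np.round(np.median(k[:,2]),1))
m=(P[:,0]>560)&(P[:,0]<602.5)&(abs(P[:,1]-163)<35)&(P[:,2]>4)&(P[:,2]<11); print('plate',pc(P[m]))
m=(P[:,0]>595)&(P[:,0]<606)&(abs(P[:,1]-163)<35)&(P[:,2]>25)&(P[:,2]<68); print('face',pc(P[m]))
E
python3 -c "
import cv2
a=cv2.imread('pics/w3.png')[0:140,170:330]; cv2.imwrite('pics/w3c.png',cv2.resize(a,None,fx=4,fy=4,interpolation=cv2.INTER_CUBIC))"
```

```text
shank 1278 [538.2 554.3 572.8 156.  160.9 165.5  83.3  86.9  88.5]
540 175 [155.8 165.3] 160.57 87.2
545 196 [156.  165.4] 160.68 87.0
550 193 [156.1 165.4] 160.79 87.2
555 205 [156.3 165.5] 160.89 87.1
560 204 [156.4 165.5] 160.96 86.9
565 174 [157.5 164.7] 161.07 85.8
570 111 [158.6 163.8] 161.17 84.6
575 20 [159.8 162.8] 161.26 83.5
block [500.7 520.9 532.3 147.1 160.5 177.   88.3  95.5 113.9]
cheek 1981 [602.7 607.2 612.2 138.9 164.1 188.5  70.4  71.9  73.7]
((607.3981323242188, 170.64804077148438), (64.39573669433594, 10.10738754272461), 89.84402465820312)
602 95 [165.8 187.9] 71.3
604 498 [139.4 187. ] 71.9
606 461 [139.8 187.5] 71.9
608 473 [139.5 187.5] 72.0
610 463 [139.3 187.3] 71.9
612 408 [140.1 202.2] 69.8
614 791 [124.7 201.5] 70.0
616 770 [124.6 201.4] 69.9
618 751 [124.9 201.8] 70.0
620 786 [124.8 201. ] 69.9
622 436 [124.2 188.2] 69.9
624 652 [140.  187.7] 71.7
626 524 [140.2 187.7] 72.0
628 532 [139.8 188. ] 72.0
630 370 [139.8 187.2] 71.8
632 2 [141.3 141.7] 70.5
plate [574.6 587.9 602.2 128.7 163.3 197.3   5.2   6.9   8.9]
face [595.9 603.1 604.9 138.7 162.7 187.8  25.1  48.6  67.5]
```

View pics/w3c.png

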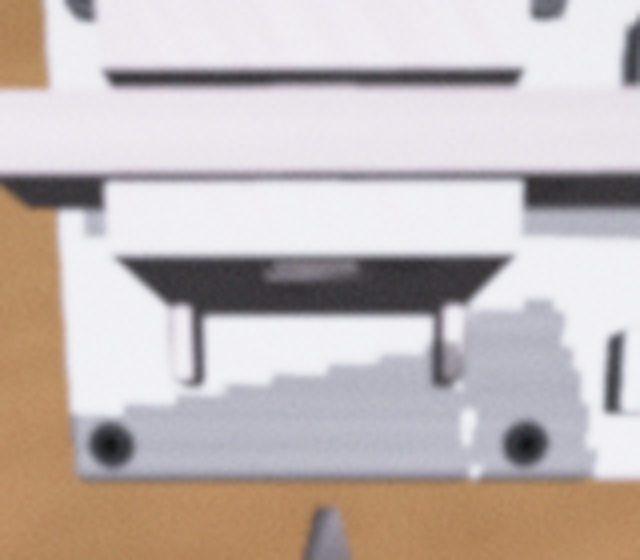

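Wrist crop: the hole is visible in the front cheek at crop (312,268), centred on the cheek. The pin tip is at crop (325,510). The pin needs about 1.6 mm toward +y and 23 mm down.

Request:
apply_moves(
  rows=[
    [0, -1.6, 10, 0, 0, 0],
    [0, 0, 13, 0, 0, 0],
    [8, 0, 0, 0, 0, 0],
    [8, 0, 0, 0, 0, 0],
    [0, 0, 0, 0, 0, 0],
  ],
)

```text
time: 10.18
tool_pos: [530.7, 162.3, 53.8]
tcp_rot: [-180.0, -0.1, 1.2]
ft_force: [0.0, -0.3, -3.3]
finger_gap: 14.6
grip_force: 69.0
```

```bash
cat > rel.py <<'E'
from h import *
im,d,K,W=snap('wrist','w4')
s=sense(); print(np.round(s['tool_pos'],1),np.round(s['tcp_rot'],2),np.round(s['ft_force'],1))
P,u,v=cloud(d,K,W)
x0=s['tool_pos'][0]
m=(P[:,0]>x0+26)&(P[:,0]<x0+62)&(abs(P[:,1]-163)<12)&(P[:,2]>50)&(P[:,2]<69)&(P[:,0]<601); q=P[m]
C=[]
for x in np.arange(x0+28,x0+62,4):
    k=q[abs(q[:,0]-x)<2]
    if len(k)>15: y=np.percentile(k[:,1],[2,98]); C.append((x,y.mean(),y[1]-y[0],np.median(k[:,2])))
C=np.round(C,2); print(C)
p=np.polyfit(C[:,0],C[:,1],1); print('yaw',np.degrees(np.arctan(p[0])),'y at 603',np.polyval(p,603))
m=(P[:,0]>603)&(P[:,0]<611)&(abs(P[:,1]-163)<35)&(P[:,2]>70)&(P[:,2]<76); q=P[m]; y=np.percentile(q[:,1],[1,99]); print('cheek',y,y.mean(),np.median(q[:,2]),np.percentile(P[(abs(P[:,1]-163)<22)&(P[:,2]>70.5)&(P[:,2]<76)&(P[:,0]>590)&(P[:,0]<612)][:,0],[1]))
E
python3 rel.py
```

```text
[530.2 162.3  53.7] [-1.7999e+02 -4.0000e-02  1.1800e+00] [-0.9 -0.2 -2.7]
[[558.17 162.84   9.47  66.19]
 [562.17 162.91   9.42  66.13]
 [566.17 162.98   9.38  66.06]
 [570.17 163.07   9.24  66.19]
 [574.17 163.17   9.17  66.22]
 [578.17 163.23   9.15  66.14]
 [582.17 163.3    8.12  65.28]
 [586.17 163.38   6.2   64.44]
 [590.17 163.46   4.29  63.48]]
yaw 1.1195125338962537 y at 603 163.71227513888894
cheek [139.03124222 187.96071747] 163.49597984140672 71.93074604667672 [602.88436378]
```

Request:
apply_moves(
  rows=[
    [0, 0.2, 2.1, 0, 0, 0],
    [2, 0, 0, 0, 0, 0],
    [4, 0, 0, 0, 0, 0],
    [4, 0, 0, 0, 0, 0],
    [4, 0, 0, 0, 0, 0],
  ],
)

```text
time: 10.85
tool_pos: [543.8, 162.4, 51.3]
tcp_rot: [-180.0, -0.0, 1.2]
ft_force: [-0.4, 0.5, -3.2]
finger_gap: 14.7
grip_force: 69.0
```

Request:
apply_moves(
  rows=[
    [1.5, 0, 0, 0, 0, 0],
    [1.5, 0, 0, 0, 0, 0],
    [1.5, 0, 0, 0, 0, 0],
    [1.5, 0, 0, 0, 0, 0],
    [1.5, 0, 0, 0, 0, 0],
  ],
)

```text
time: 11.48
tool_pos: [551.0, 162.5, 51.2]
tcp_rot: [-180.0, -0.0, 1.2]
ft_force: [0.0, -0.1, -3.4]
finger_gap: 14.5
grip_force: 69.0
```

Request:
apply_moves(
  rows=[
    [1.5, 0, 0, 0, 0, 0],
    [1.5, 0, 0, 0, 0, 0],
    [1.5, 0, 0, 0, 0, 0],
    [1.5, 0, 0, 0, 0, 0],
    [0, 0, 0, 0, 0, 0],
  ],
)

```text
time: 12.1
tool_pos: [557.0, 162.7, 51.2]
tcp_rot: [-180.0, -0.0, 1.2]
ft_force: [0.8, 0.3, -3.1]
finger_gap: 14.5
grip_force: 69.0
```

Request:
apply_moves(
  rows=[
    [1, 0, 0, 0, 0, 0],
    [1, 0, 0, 0, 0, 0],
    [1, 0, 0, 0, 0, 0],
    [1, 0, 0, 0, 0, 0],
    [0, 0, 0, 0, 0, 0],
  ],
)

```text
time: 12.72
tool_pos: [560.9, 162.9, 51.2]
tcp_rot: [-180.0, 0.0, 1.2]
ft_force: [0.1, 1.9, -3.5]
finger_gap: 14.5
grip_force: 69.0
```

Request:
apply_moves(
  rows=[
    [1, 0, 0, 0, 0, 0],
    [1, 0, 0, 0, 0, 0],
    [1, 0, 0, 0, 0, 0],
    [0, 0, 0, 0, 0, 0],
    [0, 0, 0, 0, 0, 0],
  ],
)

```text
time: 13.35
tool_pos: [563.1, 163.1, 51.0]
tcp_rot: [-180.0, 0.1, 1.2]
ft_force: [-6.0, 2.9, -0.6]
finger_gap: 14.5
grip_force: 69.6
```

Request:
apply_moves(
  rows=[
    [1, 0, 0, 0, 0, 0],
    [1, 0, 0, 0, 0, 0],
    [1, 0, 0, 0, 0, 0],
    [0, 0, 0, 0, 0, 0],
    [0, 0, 0, 0, 0, 0],
  ],
)

```text
time: 13.98
tool_pos: [564.2, 163.2, 50.9]
tcp_rot: [180.0, 0.3, 1.2]
ft_force: [-15.9, 1.8, 8.4]
finger_gap: 14.3
grip_force: 70.6
```

Request:
apply_moves(
  rows=[
    [0, 0, -0.4, 0, 0, 0],
    [0, 0, -0.4, 0, 0, 0],
    [0, 0, 0, 0, 0, 0],
    [0, 0, 0, 0, 0, 0],
    [0, 0, 0, 0, 0, 0],
  ],
)

```text
time: 14.6
tool_pos: [564.2, 163.2, 51.1]
tcp_rot: [180.0, 0.3, 1.2]
ft_force: [-11.8, 2.6, 2.6]
finger_gap: 14.9
grip_force: 69.8
```

Request:
apply_moves(
  rows=[
    [0, 0, -0.6, 0, 0, 0],
    [0, 0, 0, 0, 0, 0],
    [1, 0, 0, 0, 0, 0],
    [1, 0, 0, 0, 0, 0],
    [0, 0, 0, 0, 0, 0],
  ],
)

```text
time: 15.22
tool_pos: [567.0, 163.2, 51.4]
tcp_rot: [-180.0, 0.2, 1.2]
ft_force: [-7.3, 3.1, -3.5]
finger_gap: 14.9
grip_force: 69.1
```

Raising the pin freed it. I'll continue gently.

Request:
apply_moves(
  rows=[
    [1, 0, 0, 0, 0, 0],
    [1, 0, 0, 0, 0, 0],
    [1, 0, 0, 0, 0, 0],
    [1, 0, 0, 0, 0, 0],
    [0, 0, 0, 0, 0, 0],
  ],
)

```text
time: 15.85
tool_pos: [571.1, 163.3, 51.4]
tcp_rot: [-180.0, 0.2, 1.2]
ft_force: [-6.2, 3.4, -3.4]
finger_gap: 14.4
grip_force: 69.1
```

Request:
apply_moves(
  rows=[
    [1, 0, 0, 0, 0, 0],
    [1, 0, 0, 0, 0, 0],
    [1, 0, 0, 0, 0, 0],
    [0, 0, 0, 0, 0, 0],
    [0, 0, 0, 0, 0, 0],
  ],
)

```text
time: 16.48
tool_pos: [574.0, 163.4, 51.4]
tcp_rot: [-180.0, 0.2, 1.2]
ft_force: [-6.5, 3.9, -3.3]
finger_gap: 14.4
grip_force: 69.1
```

Request:
apply_moves(
  rows=[
    [1, 0, 0, 0, 0, 0],
    [1, 0, 0, 0, 0, 0],
    [1, 0, 0, 0, 0, 0],
    [0, 0, 0, 0, 0, 0],
    [0, 0, 0, 0, 0, 0],
  ],
)

```text
time: 17.1
tool_pos: [577.1, 163.4, 51.4]
tcp_rot: [-180.0, 0.2, 1.2]
ft_force: [-6.3, 4.1, -3.0]
finger_gap: 14.3
grip_force: 69.1
```

Request:
apply_moves(
  rows=[
    [1, 0, 0, 0, 0, 0],
    [1, 0, 0, 0, 0, 0],
    [1, 0, 0, 0, 0, 0],
    [0, 0, 0, 0, 0, 0],
    [0, 0, 0, 0, 0, 0],
  ],
)

```text
time: 17.73
tool_pos: [580.0, 163.5, 51.4]
tcp_rot: [-180.0, 0.2, 1.2]
ft_force: [-6.4, 3.4, -4.4]
finger_gap: 14.5
grip_force: 69.0
```

Request:
apply_moves(
  rows=[
    [1, 0, 0, 0, 0, 0],
    [1, 0, 0, 0, 0, 0],
    [0.5, 0, 0, 0, 0, 0],
    [0, 0, 0, 0, 0, 0],
    [0, 0, 0, 0, 0, 0],
  ],
)

```text
time: 18.35
tool_pos: [582.5, 163.6, 51.4]
tcp_rot: [-180.0, 0.2, 1.2]
ft_force: [-6.7, 3.0, -2.9]
finger_gap: 14.5
grip_force: 69.1
```

Request:
apply_moves(
  rows=[
    [0.5, 0, 0, 0, 0, 0],
    [0.5, 0, 0, 0, 0, 0],
    [0.5, 0, 0, 0, 0, 0],
    [0, 0, 0, 0, 0, 0],
    [0, 0, 0, 0, 0, 0],
  ],
)

```text
time: 18.98
tool_pos: [583.0, 163.6, 51.3]
tcp_rot: [180.0, 0.4, 1.2]
ft_force: [-12.4, 2.0, 1.0]
finger_gap: 14.7
grip_force: 69.6
```

Request:
apply_moves(
  rows=[
    [0.6, 0, -0.2, 0, 0, 0],
    [0.6, 0, -0.2, 0, 0, 0],
    [0, 0, 0, 0, 0, 0],
    [0, 0, 0, 0, 0, 0],
    [0, 0, 0, 0, 0, 0],
  ],
)

```text
time: 19.6
tool_pos: [583.0, 163.6, 51.4]
tcp_rot: [180.0, 0.5, 1.2]
ft_force: [-18.1, 2.1, 3.3]
finger_gap: 14.5
grip_force: 69.9
```

```bash
python3 - <<'E'
from h import *
im,d,K,W=snap('wrist')
s=sense(); print(np.round(s['tool_pos'],1),np.round(s['tcp_rot'],2),np.round(s['ft_force'],1))
for n in ['ring_bar','socket','pin_shoulder']:
    r=models.place_of(n,'wrist'); print(n,[(np.round(x['xyz'],1),round(x['confidence'],2)) for x in r[:2]])
cv2.imwrite('pics/w5.png',cv2.resize(im[60:260,130:380,::-1],None,fx=3,fy=3))
P,u,v=cloud(d,K,W)
m=(abs(P[:,1]-163.5)<8)&(P[:,2]>55)&(P[:,2]<80)&(P[:,0]>585)&(P[:,0]<660); q=P[m]
for x in range(590,656,2):
    k=q[abs(q[:,0]-x)<1]
    if len(k): print(x,len(k),round(float(np.median(k[:,2])),1),end='; ')
E
```

```text
[583.  163.6  51.4] [179.98   0.5    1.23] [-17.    2.1   3.4]
ring_bar []
socket [(array([602.7, 162.5,  59. ]), 0.74), (array([607.9, 164.6,  73.6]), 0.35)]
pin_shoulder [(array([599.9, 166.6,  62.7]), 0.88)]
590 117 71.5; 592 120 71.4; 594 156 71.6; 596 118 71.4; 598 135 71.0; 600 106 71.3; 602 131 71.4; 604 125 71.9; 606 132 72.0; 608 137 71.9; 610 181 71.8; 612 139 69.7; 614 130 69.9; 616 138 69.9; 618 142 69.9; 620 142 69.9; 622 116 68.8; 624 135 71.9; 626 156 71.8; 628 158 71.8; 630 194 71.7; 632 182 63.6; 634 81 62.6; 636 64 62.0; 638 59 61.6; 640 53 61.1; 642 37 60.8; 644 32 60.2; 646 2 60.3;
```

View pics/w5.png

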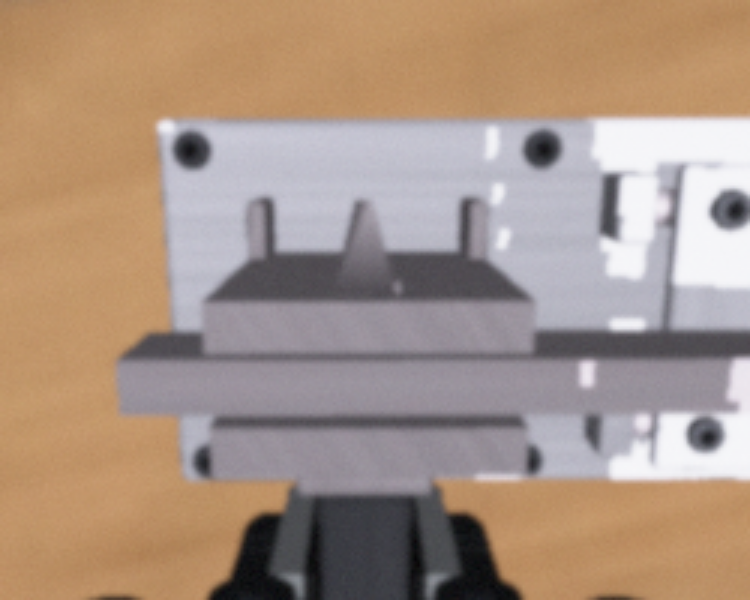

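Wrist view 5: the collar is flush on the front cheek at (365,490) and the taper stands out of the rear cheek at (365,205-290), so the pin is home. I'll relieve the push and release.

Request:
apply_moves(
  rows=[
    [-0.8, 0, 0, 0, 0, 0],
    [-0.8, 0, 0, 0, 0, 0],
    [0, 0, 0, 0, 0, 0],
    [0, 0, 0, 0, 0, 0],
    [0, 0, 0, 0, 0, 0],
  ],
)

```text
time: 20.42
tool_pos: [583.0, 163.6, 51.4]
tcp_rot: [-180.0, 0.3, 1.2]
ft_force: [-7.8, 2.6, -3.8]
finger_gap: 14.4
grip_force: 68.9
```

Request:
apply_moves(
  rows=[
    [0, 0, 0, 0, 0, 0],
    [0, 0, 0, 0, 0, 0],
    [0, 0, 0, 0, 0, 0],
    [0, 0, 0, 0, 0, 0],
    [0, 0, 0, 0, 0, 0],
  ],
  fingers=38,
)

```text
time: 21.05
tool_pos: [585.7, 163.2, 53.2]
tcp_rot: [-180.0, -0.0, 1.2]
ft_force: [-0.3, -0.5, 0.7]
finger_gap: 38.0
grip_force: 0.0
```

```bash
cat > pin.py <<'E'
from h import *
im,d,K,W=snap('wrist')
s=sense(); print(np.round(s['tool_pos'],1),np.round(s['ft_force'],1))
P,u,v=cloud(d,K,W)
m=(abs(P[:,1]-163.5)<8)&(P[:,2]>56)&(P[:,2]<80)&(P[:,0]>570)&(P[:,0]<660); q=P[m]
for x in range(570,656,2):
    k=q[abs(q[:,0]-x)<1]
    if len(k)>3: print(x,round(float(np.median(k[:,2])),1),end='; ')
r=P[(P[:,2]>85)&(P[:,2]<190)&(abs(P[:,1]-163)<35)&(P[:,0]<660)&(P[:,0]>430)]
if len(r): print('\nhigh',len(r),np.round(np.percentile(r,[2,50,98],axis=0),1))
E
python3 pin.py
```

```text
[585.6 163.2  53.1] [-0.2  1.   0.1]
570 70.2; 572 70.2; 574 70.4; 576 70.5; 578 70.5; 580 70.5; 582 70.5; 584 70.7; 586 70.7; 588 70.8; 590 70.8; 592 70.9; 594 70.8; 596 70.9; 598 70.6; 600 71.1; 602 71.0; 604 71.9; 606 71.9; 608 71.9; 610 71.7; 612 69.0; 614 70.0; 616 69.9; 618 69.9; 620 70.0; 622 68.8; 624 71.7; 626 72.0; 628 72.0; 630 71.7; 632 64.4; 634 63.2; 636 62.7; 638 62.3; 640 61.9; 642 61.4; 644 61.1; 
high 21218 [[587.2 133.4  90.2]
 [601.2 163.4 139.7]
 [605.9 193.1 154.8]]
```

Request:
apply_moves(
  rows=[
    [0, 0, -10, 0, 0, 0],
    [0, 0, -30, 0, 0, 0],
    [0, 0, -40, 0, 0, 0],
    [0, 0, -40, 0, 0, 0],
    [0, 0, -20, 0, 0, 0],
  ],
)

```text
time: 21.72
tool_pos: [586.8, 163.5, 196.7]
tcp_rot: [-180.0, -0.3, 1.2]
ft_force: [1.0, 0.5, -0.4]
finger_gap: 37.8
grip_force: 0.0
```

Request:
apply_moves(
  rows=[
    [-30, 0, 0, 0, 0, 0],
    [-40, 0, 0, 0, 0, 0],
    [-35, 0, 0, 0, 0, 0],
    [-17, 0, 0, 0, 0, 0],
    [0, 0, 0, 0, 0, 0],
  ],
  fingers=0,
)

```text
time: 22.35
tool_pos: [462.6, 160.8, 192.7]
tcp_rot: [180.0, 0.0, 1.2]
ft_force: [-0.5, 0.5, -0.2]
finger_gap: 0.2
grip_force: 0.0
```

```bash
python3 - <<'E'
from h import *
im,d,K,W=snap('wrist','w6')
s=sense(); print(np.round(s['tool_pos'],1),np.round(s['tcp_rot'],1),np.round(s['ft_force'],1),s['finger_gap'])
r=models.place_of('ring_bar','wrist'); print([(np.round(x['xyz'],1),round(x['confidence'],2)) for x in r[:2]])
P,u,v=cloud(d,K,W)
q=P[(P[:,2]>108)&(P[:,2]<130)&(abs(P[:,1]-162)<40)&(P[:,0]<540)&(P[:,0]>475)]
if len(q): print('bar',len(q),np.round(np.percentile(q,[2,50,98],axis=0),1),cv2.minAreaRect(q[:,:2].astype(np.float32)))
m=(abs(P[:,1]-163.5)<8)&(P[:,2]>56)&(P[:,2]<80)&(P[:,0]>560)&(P[:,0]<660); q=P[m]
for x in range(560,656,4):
    k=q[abs(q[:,0]-x)<1]
    if len(k)>3: print(x,round(float(np.median(k[:,2])),1),end='; ')
E
```

```text
[463.4 160.8 192.9] [-180.    -0.     1.2] [ 0.2 -0.8  0.4] -0.5838407331212022
[(array([490.6, 161.3, 112. ]), 0.7)]
bar 533 [[487.5 137.1 114. ]
 [491.3 161.5 116.5]
 [494.4 185.2 118.3]] ((490.9329833984375, 161.07577514648438), (6.879400253295898, 51.69319534301758), 1.329146146774292)
560 63.4; 564 62.3; 568 70.2; 572 70.4; 576 70.2; 580 70.9; 584 70.8; 588 70.8; 592 70.8; 596 71.1; 600 71.2; 604 71.8; 608 72.0; 612 68.8; 616 70.0; 620 69.9; 624 67.7;
```

View pics/w6.png

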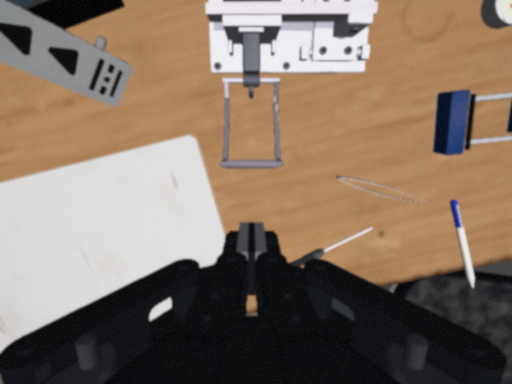

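Wrist view 6: the pin is home and its ring is still folded back, with the bar at (252,163). The closed fingers are behind it. I'll lower them, then push the bar along its arc.

Request:
apply_moves(
  rows=[
    [0, 0, 25, 0, 0, 0],
    [0, 0, 35, 0, 0, 0],
    [0, 0, 25, 0, 0, 0],
    [0, 0, 5, 0, 0, 0],
    [0, 0, 0, 0, 0, 0],
  ],
)

```text
time: 23.08
tool_pos: [464.0, 160.7, 103.2]
tcp_rot: [180.0, 0.0, 1.2]
ft_force: [-0.2, -0.6, 0.5]
finger_gap: 0.1
grip_force: 0.0
```

Request:
apply_moves(
  rows=[
    [6, 0, 0, 0, 0, 0],
    [5, 0, -1, 0, 0, 0],
    [5, 0, -4, 0, 0, 0],
    [5, 0, -4, 0, 0, 0],
    [5, 0, -4, 0, 0, 0],
  ],
)

```text
time: 23.7
tool_pos: [489.8, 161.3, 116.4]
tcp_rot: [-180.0, 0.0, 1.2]
ft_force: [-1.2, 0.1, 0.3]
finger_gap: -0.0
grip_force: 0.9
```

Request:
apply_moves(
  rows=[
    [6, 0, -4, 0, 0, 0],
    [6, 0, -4, 0, 0, 0],
    [6, 0, -3.5, 0, 0, 0],
    [7, 0, -3, 0, 0, 0],
    [7, 0, -2, 0, 0, 0],
  ],
)

```text
time: 24.32
tool_pos: [522.0, 162.0, 132.7]
tcp_rot: [-180.0, -0.0, 1.2]
ft_force: [-1.1, 0.2, -0.1]
finger_gap: 0.0
grip_force: 0.8
```

Request:
apply_moves(
  rows=[
    [6, 0, -2, 0, 0, 0],
    [6, 0, -1, 0, 0, 0],
    [6, 0, -1, 0, 0, 0],
    [5, 0, 0, 0, 0, 0],
    [5, 0, 0, 0, 0, 0],
  ],
)

```text
time: 24.95
tool_pos: [549.7, 162.5, 136.4]
tcp_rot: [180.0, 0.0, 1.2]
ft_force: [-1.3, 0.6, -0.9]
finger_gap: 0.3
grip_force: 0.7
```

```bash
python3 - <<'E'
from h import *
im,d,K,W=snap('wrist','w7')
s=sense(); print(np.round(s['tool_pos'],1),np.round(s['ft_force'],1))
P,u,v=cloud(d,K,W)
q=P[(P[:,2]>105)&(P[:,2]<170)&(abs(P[:,1]-162)<28)&(P[:,0]<640)&(P[:,0]>s['tool_pos'][0]+8)]
if len(q): print('bar',len(q),np.round(np.percentile(q,[2,50,98],axis=0),1))
E
```

```text
[550.2 162.5 136.5] [-1.7 -0.1  1.3]
bar 2079 [[559.9 138.4 146.5]
 [564.2 162.5 150.7]
 [568.6 187.  168.7]]
```

View pics/w7.png

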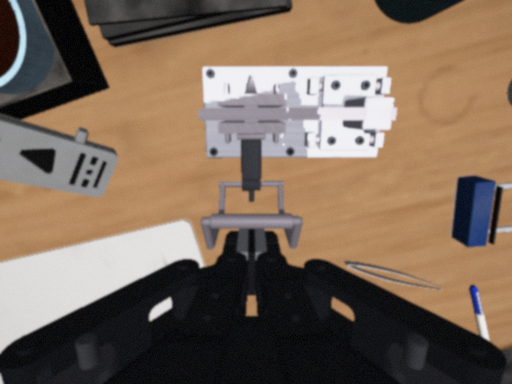

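Wrist view 7: the ring stands about upright, with its bar at (252,222) against the fingertips and the pin still home. I'll keep going over the top.

Request:
apply_moves(
  rows=[
    [6, 0, 0.5, 0, 0, 0],
    [6, 0, 1, 0, 0, 0],
    [6, 0, 1, 0, 0, 0],
    [5, 0, 1.5, 0, 0, 0],
    [5, 0, 2, 0, 0, 0],
  ],
)

```text
time: 25.62
tool_pos: [577.8, 163.1, 130.4]
tcp_rot: [-180.0, -0.0, 1.2]
ft_force: [-0.5, 0.2, -0.3]
finger_gap: 0.0
grip_force: 0.7
```

Request:
apply_moves(
  rows=[
    [5, 0, 2, 0, 0, 0],
    [5, 0, 3, 0, 0, 0],
    [5, 0, 3.5, 0, 0, 0],
    [4, 0, 4, 0, 0, 0],
    [4, 0, 4, 0, 0, 0],
  ],
)

```text
time: 26.25
tool_pos: [600.7, 163.6, 113.6]
tcp_rot: [-180.0, 0.0, 1.2]
ft_force: [-1.3, 1.6, -0.2]
finger_gap: -0.1
grip_force: 0.6
```

Request:
apply_moves(
  rows=[
    [4, 0, 4, 0, 0, 0],
    [3, 0, 3, 0, 0, 0],
    [3, 0, 3, 0, 0, 0],
    [3, 0, 3, 0, 0, 0],
    [3, 0, 3, 0, 0, 0],
  ],
)

```text
time: 26.88
tool_pos: [616.7, 163.9, 97.9]
tcp_rot: [-180.0, -0.0, 1.2]
ft_force: [-1.6, 1.6, -0.5]
finger_gap: 0.1
grip_force: 0.5
```

Request:
apply_moves(
  rows=[
    [3, 0, 3, 0, 0, 0],
    [3, 0, 3, 0, 0, 0],
    [3, 0, 3, 0, 0, 0],
    [3, 0, 2, 0, 0, 0],
    [3, 0, 1, 0, 0, 0],
  ],
)

```text
time: 27.5
tool_pos: [631.7, 164.2, 85.9]
tcp_rot: [180.0, -0.0, 1.2]
ft_force: [0.1, 0.5, -0.3]
finger_gap: -0.2
grip_force: 0.0
```

```bash
python3 - <<'E'
from h import *
im,d,K,W=snap('wrist')
s=sense(); print(np.round(s['tool_pos'],1),np.round(s['ft_force'],1))
cv2.imwrite('pics/w8.png',im[:,:,::-1])
P,u,v=cloud(d,K,W)
q=P[(P[:,2]>30)&(P[:,2]<135)&(abs(P[:,1]-162)<30)&(P[:,0]<690)&(P[:,0]>633)]
if len(q): print('bar',len(q),np.round(np.percentile(q,[2,50,98],axis=0),1))
E
```

```text
[631.9 164.1  85.8] [-0.3 -0.5  0.7]
bar 4659 [[634.1 139.2  60.1]
 [642.8 164.2 105.2]
 [654.3 189.9 134.4]]
```

The push force has gone, so the ring has probably snapped shut. I'll retract straight up and check.

Request:
apply_moves(
  rows=[
    [0, 0, -10, 0, 0, 0],
    [0, 0, -30, 0, 0, 0],
    [0, 0, -40, 0, 0, 0],
    [-20, 0, -30, 0, 0, 0],
    [-20, 0, 0, 0, 0, 0],
  ],
)

```text
time: 28.18
tool_pos: [593.3, 163.8, 201.2]
tcp_rot: [-179.9, -0.4, 1.2]
ft_force: [0.3, 0.7, -0.1]
finger_gap: -0.3
grip_force: 0.0
```

Request:
apply_moves(
  rows=[
    [0, 0, 0, 0, 0, 0],
    [0, 0, 0, 0, 0, 0],
    [0, 0, 0, 0, 0, 0],
    [0, 0, 0, 0, 0, 0],
    [0, 0, 0, 0, 0, 0],
  ],
)

```text
time: 28.8
tool_pos: [591.5, 163.3, 195.6]
tcp_rot: [180.0, 0.0, 1.2]
ft_force: [-1.1, 0.2, 0.1]
finger_gap: -0.1
grip_force: 0.0
```

```bash
python3 - <<'E'
from h import *
im,d,K,W=snap('wrist')
s=sense(); print(np.round(s['tool_pos'],1),np.round(s['ft_force'],1))
cv2.imwrite('pics/w9.png',im[:,:,::-1])
for n in ['ring_bar','socket','pin_shoulder']:
    r=models.place_of(n,'wrist'); print(n,[(np.round(x['xyz'],1),round(x['confidence'],2)) for x in r[:2]])
P,u,v=cloud(d,K,W)
q=P[(P[:,2]>40)&(P[:,2]<135)&(abs(P[:,1]-164)<18)&(P[:,0]<690)&(P[:,0]>647)]
if len(q): print('bar',len(q),np.round(np.percentile(q,[2,50,98],axis=0),1))
q=P[(P[:,2]>68)&(P[:,2]<80)&(abs(P[:,1]-164)<9)&(P[:,0]<602)&(P[:,0]>560)]; print('block',np.round(np.percentile(q,[2,50,98],axis=0),1))
E
```

```text
[591.5 163.3 195.7] [-0.5  0.2 -0.2]
ring_bar [(array([650.7, 164.7,  58.6]), 0.6)]
socket [(array([604.2, 159.6,  61.8]), 0.56), (array([583.3, 165.6,  44.8]), 0.38)]
pin_shoulder [(array([600.8, 166.9,  59.5]), 0.74), (array([580.1, 159.9,  63.1]), 0.38)]
bar 293 [[647.3 146.8  60.2]
 [651.  163.8  62.4]
 [654.5 181.4  64. ]]
block [[568.2 156.   69.3]
 [585.6 163.6  70.7]
 [601.5 170.8  72.4]]
```

View pics/w9.png

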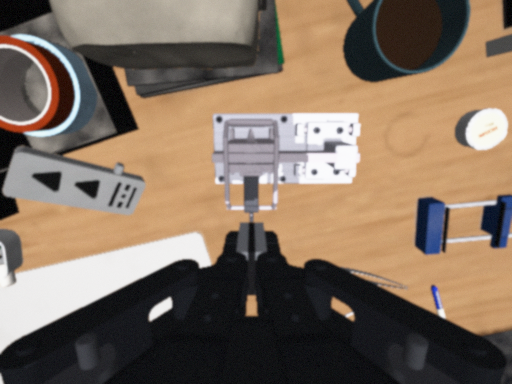

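Wrist view 9: the ring is closed over the bracket, with its bar at (250,123) past the pin tip. By depth the bar is at x = 651, on the pin's axis, and the robot is clear of everything.

```bash
python3 -c "
from bench import job
print(job.hand_in())"
```

```text
the job is handed in; nothing more can be done
None
```

The linch pin is fully home through the bracket and drawbar, its ring is snapped shut over the tip, the robot is clear, and the job was handed in at about 29 s; no verdict was returned.

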